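# Stop-button check on the rack infeed lane

## Task

Do the start-of-shift stop check on the rack infeed lane: press the winged mushroom stop button down until it latches and stays down with nothing touching it, then twist it clockwise (seen from above) until it springs up again, and then press the start button on the other box fully in to re-arm the lane. Do it all by pushing with the fingertips or the outside of the fingers, without gripping or lifting anything. Leave the tube rack on the belt and the label roll, timer and marker on the worktop where they are.

Things in the scene. Friction and masses are not known exactly. Their poses are not given: they have to be found in the camera images.
- stop_box: Stop station: square button box (grey base, white lid), 78 x 78 mm, lid top 52 mm above the worktop, clamped to the front of the lane, left or right of the start station; carries the mushroom button. Fixed. Origin: centre of its underside, straight below the button's axis; +x points to the lane (away from the robot, up to 12 degrees askew), +z up. A steel collar 41 mm wide, 8 mm high rings the stem.
- stop_top (a point): The middle of the top of the grey mushroom head (a dome 50 mm in diameter and 24 mm high, with two wings). Moves with the head: 98 mm above the worktop when the head is up, about 90 mm when it is latched down. The head's underside is 24 mm below this point.
- stop_wing (a point): Middle of the head's near wing: 32 mm from the button's axis, 16 mm below the top of the dome; moves with the head. Two opposite wings stick out along -x and +x of stop_box when not twisted, each 13 mm thick, 14 mm high (7 mm above and below this point), ending 38 mm from the axis. Clockwise from above = near wing pushed towards +y of stop_box (left for the robot).
- stop_push (a joint): How far the mushroom head is pressed in, m: 0 up, 0.012 end of travel. A spring pushes it up (3 N at the start, 6.5 N at the end; snapping past the latch, from 0.004 to 0.008, takes up to 3 N more). It latches from about 0.0085 on, so press it about 0.0105 in; when let go it then rests at 0.007 to 0.008.
- stop_twist (a joint): How far the head is twisted clockwise from above, rad: 0 at rest, stop at 0.9. A spring turns it back (0.06 Nm at 0, 0.2 Nm at 0.9: about 2 to 6 N at the wing). While latched down, a twist of 0.4 to 0.6 rad frees the latch and the head springs up; when let go it turns back to 0.
- start_box: Start station: the same box as stop_box, on the other side, with the start button; same axes and origin (centre of the underside, below the button's axis). Fixed.
- start_top (a point): Middle of the top face of the start button: a plain flat black round button, 26 mm in diameter, 68 mm above the worktop at rest, standing 8 mm proud of its steel collar (collar top at 60 mm, 35 to 41 mm wide). Moves with the button.
- start_key (a joint): How far the start button is pressed in, m: 0 out, 0.005 fully in. It springs back out when let go (2 N at the start, 4.5 N fully in) and does not latch.
- serum_rack: Loose black analyser rack full of serum tubes, 60 x 327 x 118 mm, standing on the belt (belt top 41 mm above the worktop, so the tube tops are at about 159 mm). It stands about 117 mm beyond the axes of the two buttons. Origin: centre of its underside; y along the lane. Leave alone.
- label_roll: Loose white roll of labels, 58 mm in diameter, 24 mm high, lying flat on the worktop to the left of the two boxes. Origin: centre of its underside. Leave alone.
- bench_timer: Loose bench timer, 64 x 64 x 22 mm, lying on the worktop between the two boxes. Origin: centre of its underside. Leave alone.
- marker: Loose marker pen, 14 x 134 x 15 mm, lying on the worktop to the right of the two boxes. Origin: centre of its underside; y along the pen. Leave alone.

How it is judged:
On the way, in this order (a step that is already met when the one before it is completed fails the run):
1. the mushroom head is latched: down by 5 mm or more with the fingers off it (value of joint stop_push above 0.005 m and contact force between the fingers and stop_box below 0.2 N), for 0.2 s.
2. the head has been twisted free and has sprung up to within 1.5 mm (value of joint stop_push below 0.0015 m), for 0.1 s.
3. the start button is pressed in by 4 mm or more (value of joint start_key above 0.004 m), for 0.05 s.
At the end, for the whole second after the job is handed in: The mushroom head is up again (within 1.5 mm) and turned back (within 0.1 rad), the start button is out again (within 1.5 mm), the tube rack is within 10 mm and the roll, timer and marker within 15 mm of where they began (value of joint each of stop_push, start_key below 0.0015 m and value of joint stop_twist below 0.1 rad and distance of serum_rack from where it was at the start of the episode below 0.01 m and distance of each of label_roll, bench_timer, marker from where it was at the start of the episode below 0.015 m); the robot touches nothing.
It fails at once if the stop button or its box is gripped (more than 32 N from the fingers while the button is not at an end stop) (contact force between the fingers and stop_box above 32 N and value of joint stop_push below 0.0105 m and value of joint stop_twist below 0.85 rad).
It fails at once if the start button or its box is gripped (more than 32 N from the fingers while the button is not fully in) (contact force between the fingers and start_box above 32 N and value of joint start_key below 0.004 m).
It fails at once if the tube rack is shifted or lifted (distance of serum_rack from where it was at the start of the episode above 0.02 m).
It fails at once if the label roll, timer or marker is shifted or lifted (distance of any of label_roll, bench_timer, marker from where it was at the start of the episode above 0.02 m).
It also fails if it takes over 51 s, if anything falls off the work surface, if the arm or the gripper's body presses on something with over 40 N, if the wrist force passes 120 N, or if a joint passes its speed limit or range.

## Robot

A 6-joint arm with a two-finger parallel gripper is mounted at the origin on a cart in front of the work surface, level with it; the furniture and walls round the work are solid. World frame = base frame: x ahead of the robot, y to its left, z up, the work surface at z = 0. Lengths are in m, angles in rad, forces in N, time in s.
With the tool pointing down it reaches from about 0.35 to 0.975 m from the base axis. Payload 4.9 kg.
Tool frame: the origin (TCP) lies midway between the tips of the shut fingers; the grasp point (between the pads) lies 19 mm behind it; z points along the fingers, y is the direction in which the jaws open and shut (so a half turn about z gives the same grasp; the last joint's range is limited). The gripper opens to 85 mm and grips with 20 to 120 N. Pads are 22 mm wide; open, the fingers measure 114 mm over their backs; the gripper's body (76 mm by 85 mm) begins 54 mm behind the grasp point. The pads swing forward as they close: fully open they stand 13 mm farther back than shut.
Start: joints at [1.061, 0.053, 1.613, -0, 1.476, -0.119], TCP at [0.238, 0.578, 0.231] pointing down, gripper open.
Joint ranges: [-3.01, 3.01], [-1.01, 2.22], [0.06, 2.58], [-1.02, 4.17], [0.09, 2.62], [-3.14, 3.14]. Speed limits (rad/s): [2.57, 2.57, 3.14, 3.14, 3.14, 3.14].

## Interface

Orientations are given as a 3x3 rotation matrix whose columns are the frame's x, y, z axes.
In Python, from rig import bot, eyes gives the robot as it stands. The module is installed in compiled form; this text tells all that it offers.
- The arm moves only by the tool apply_moves, never from a script. Its argument "moves" is a list of rows, each an object of numbers: "grip": the finger opening in m, from 0 to 0.0854; "x", "y", "z": the shift along the tool's x, y, z in m; "ax", "ay", "az": the turn, a rotation vector about the tool's x, y, z in rad. A call has 1 to 5 rows; each row shifts and turns the commanded pose from where the row before left it, along the tool's axes as they then stand; what a row does not reach is not made up. A row lasts 1/10 s, in which the tool goes at most 50 mm and 8.59 degrees, less where a joint would pass 70% of its speed; a pose out of reach is approached as far as the arm can. A call with a gripper value outside its range is refused whole. The fingers move at their own pace and stop on an object; "newtons" is the grip in N (left out, the last holds). Time passes only in rows, so rows that do not move let the fingers close. It gives the time, the measured TCP pose, the force and the opening at its end, in the units of the state.
- bot.sense(): the state, without advancing time (a new reading comes with each control period).
- eyes.snapshot(name): name is "side" or "top"; returns a dict with "frame" (400x640x3 uint8, red, green, blue), "fx", "fy", "cx", "cy" (pixels), "origin" and "rotation" of the camera in the world. Camera axes: x right, y up, looking along -z (the intrinsics and any distortion apply to the point x, -y, -z); pixel columns grow to the right and rows downward; lengths in m; the calibration is good to about 2 mm. A picture is of the moment at which its call begins. There is no depth.
- bot.close_job(): hands the job in, once; it reports no verdict.
The state is a dict: "time": time; "qpos": joint angles; "joint_velocities": joint speeds; "joint_efforts": joint torques, N m; "eef_pos": TCP position; "ee_rot": TCP orientation; "force": force on the tool from outside, world axes, zero at the start; "torque": the same for the moment, N m; "opening": opening from 0.0 (shut) to 1.0 (fully open).
Only numpy, scipy, OpenCV 4.12 (cv2) and the standard library are available. Lean on these libraries where they do the work, as an engineer would, in place of code of your own. Each camera call takes 0.05 s, during which the arm holds its last target.

## Working session

There is one attempt and no reset: what is moved stays moved. The work goes in short steps, Python scripts to look and compute and a tool call to move; the robot and the scene stay as the last step left them, time stands still between calls to the robot, and variables do not carry over. Pictures are saved under pics/ and viewed, and the job is handed in when it is done.

Besides the shell and the picture viewer there is one more tool, called after "Call:" in YAML: its name, and indented under it one key for each argument. apply_moves: Moves the arm, as the interface text tells. Its arguments: {"type":"object","properties":{"moves":{"type":"array"},"newtons":{"type":"number"}},"required":["moves"]}

```bash
mkdir -p pics; ls; python3 - <<'E'
from rig import bot, eyes
import cv2,numpy as np
s=bot.sense();print(s['time'],s['eef_pos'],s['ee_rot'],s['force'],s['opening'])
for n in('side','top'):
    d=eyes.snapshot(n);cv2.imwrite(f'pics/{n}0.png',cv2.cvtColor(d['frame'],cv2.COLOR_RGB2BGR))
    print(n,{k:v for k,v in d.items() if k!='frame'})
E
```

```text
pics
0.0 [0.23776627 0.57734015 0.23005423] [[-9.24598094e-01  3.80942746e-01 -9.94427575e-04]
 [ 3.80943965e-01  9.24596436e-01 -1.76806523e-03]
 [ 2.45912568e-04 -2.01357092e-03 -9.99997943e-01]] [-0.08067035 -1.24504109 -0.44957461] 1.0003417066657743
side {'fx': 422.14616439566373, 'fy': 422.14616439566373, 'cx': 319.20811201620705, 'cy': 192.58207092249253, 'origin': array([0.41410278, 0.64561355, 0.66050448]), 'rotation': array([[-9.47484101e-01,  2.14224357e-01, -2.37448529e-01],
       [-3.19801618e-01, -6.36764374e-01,  7.01611044e-01],
       [-8.96588593e-04,  7.40701733e-01,  6.71833416e-01]])}
top {'fx': 372.3368002282049, 'fy': 372.3368002282049, 'cx': 318.0302290922202, 'cy': 192.42760546096434, 'origin': array([0.53987313, 0.04388033, 0.94016795]), 'rotation': array([[-0.01438335,  0.99807877, -0.06026507],
       [-0.99987727, -0.0139826 ,  0.00706631],
       [ 0.00621008,  0.06035931,  0.9981574 ]])}
```

View pics/top0.png

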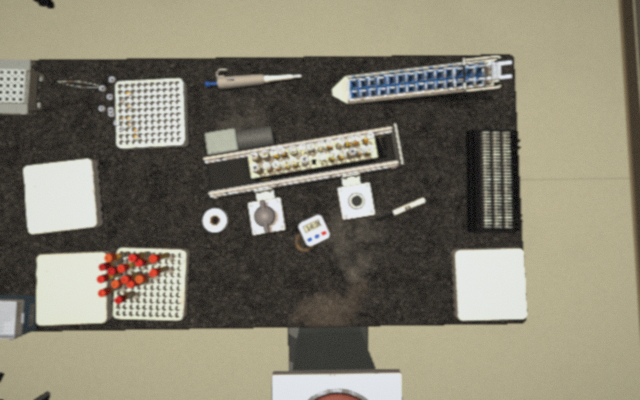

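View pics/side0.png

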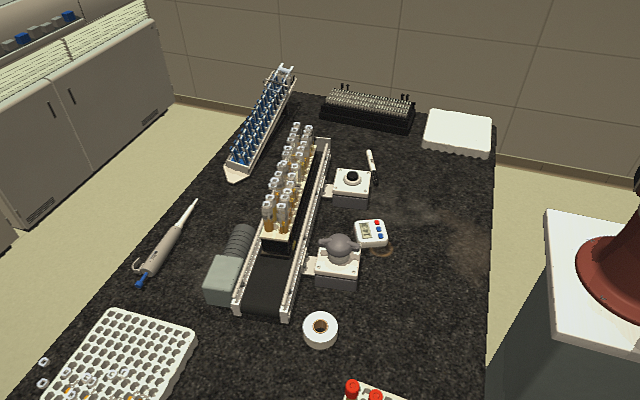

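```bash
cat > h.py <<'E'
import numpy as np,cv2
from rig import bot,eyes
def ray(d,u,v):
    c=np.array([(u-d['cx'])/d['fx'],-(v-d['cy'])/d['fy'],-1.0]);return d['rotation']@c
def plane(d,u,v,z):
    r=ray(d,u,v);return d['origin']+r*(z-d['origin'][2])/r[2]
def tri(a,ua,b,ub):
    r1=ray(a,*ua);r2=ray(b,*ub);r1/=np.linalg.norm(r1);r2/=np.linalg.norm(r2)
    A=np.stack([r1,-r2],1);t=np.linalg.lstsq(A,b['origin']-a['origin'],rcond=None)[0]
    p=a['origin']+t[0]*r1;q=b['origin']+t[1]*r2;return (p+q)/2,np.linalg.norm(p-q)
def proj(d,p):
    c=d['rotation'].T@(np.array(p)-d['origin']);return d['cx']+d['fx']*c[0]/-c[2],d['cy']-d['fy']*c[1]/-c[2]
def crop(d,x0,y0,x1,y1,k,fn):
    im=cv2.resize(d['frame'][y0:y1,x0:x1],None,fx=k,fy=k,interpolation=cv2.INTER_CUBIC);cv2.imwrite(fn,im[:,:,::-1])
E
python3 - <<'E'
from h import *
t=eyes.snapshot('top');s=eyes.snapshot('side')
crop(t,190,165,440,255,3,'pics/t1.png');crop(s,290,140,410,300,3,'pics/s1.png')
import pickle;pickle.dump((t,s),open('d0.pkl','wb'))
E
```

```text
(no output)
```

View pics/t1.png

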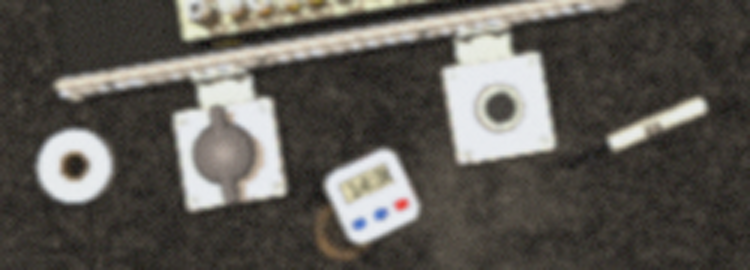

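View pics/s1.png

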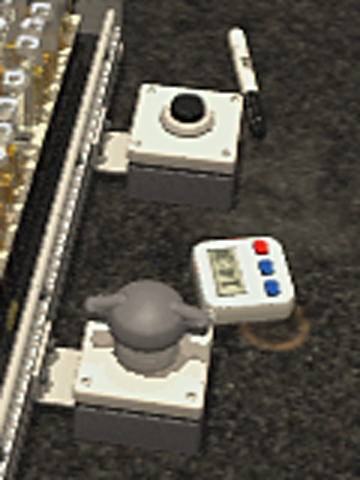

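```bash
python3 - <<'E'
from h import *
import pickle;t,s=pickle.load(open('d0.pkl','rb'))
f=t['frame'];hsv=cv2.cvtColor(f,cv2.COLOR_RGB2HSV)
# lids: local window below the rail, bright mask
for nm,(x0,y0,x1,y1) in dict(stop=(244,194,292,240),start=(334,178,380,224)).items():
    m=(f.min(2)>150).astype(np.uint8);w=np.zeros_like(m);w[y0:y1,x0:x1]=m[y0:y1,x0:x1]
    w=cv2.morphologyEx(w,cv2.MORPH_OPEN,np.ones((3,3)))
    c=max(cv2.findContours(w,0,1)[0],key=cv2.contourArea)
    P=np.array([plane(t,*p[0],.052)[:2] for p in c],np.float32)
    r=cv2.minAreaRect(P);print(nm,r,cv2.boundingRect(c))
# head: dark greyish-brown blob in stop window
w=np.zeros(f.shape[:2],np.uint8);win=f[196:236,250:280].astype(int)
print(win[::4,::3].mean(2).astype(int))
# side colour of head / key
g=s['frame'];print(g[235:258:3,320:362:3].mean(2).astype(int))
print(g[168:186:2,342:364:2].mean(2).astype(int))
print(f[190:212:2,346:368:2].mean(2).astype(int))
E
```

```text
stop ((0.5477830171585083, 0.16339193284511566), (0.09382990002632141, 0.07862499356269836), 8.777522087097168) (248, 194, 37, 41)
start ((0.5814943313598633, -0.05095773562788963), (0.0958157330751419, 0.07865117490291595), 8.446779251098633) (338, 178, 37, 41)
[[ 49  49 187 231 231 230 229 230 166  73]
 [ 50  75 133 208 145 199 230 233 234 220]
 [223 232 233 197 122 120 217 234 235 234]
 [229 234 210 114 129 117 110 141 230 234]
 [226 221 117 127 137 140 126 116 121 220]
 [194 204 118 134 161 163 136 119 100 192]
 [165 227 116 124 136 133 123 111 132 203]
 [112 233 219 126 105 122  96 130 200 231]
 [ 77 230 234 233 222 125 103 189 234 234]
 [ 48 213 226 231 217 127  78  93  71  64]]
[[ 42  38  59  50 119 121 121 118 118  47  41  40 136 233]
 [ 71 119 102 127 109 126 130 129 122 117  42  38  99 237]
 [126 117 113 105 124 130 142 138 126 137 122  41  69 165]
 [ 63  84  85 121 126 138 153 144 128 118 113 125 128 123]
 [247 128  69 104 126 140 149 138 123 117  91  99 120 105]
 [229 158  86  85  97 119 128 123 110  90  72  42  51 136]
 [144 157 159  55  80  88  88  87  86  78 143 194 24
[... 308 characters left out ...]
155 201   4  22  37  22   2 147 186 233]
 [223 149 206 215  30   0  14 150 221 139 236]
 [233 136 163 155 209 233 224 159 155 159 233]
 [229 236 172 104 153 168 160 117 150 236 229]]
[[233 234 234 232 232 234 233 234 234 233 232]
 [235 233 232 225 220 215 220 227 231 233 234]
 [234 234 215 194 213 200 198 197 217 233 234]
 [234 222 196 209 159 105 115 187 205 226 234]
 [232 203 208 144  73  66  71 103 186 216 232]
 [232 194 202 104  69  70  64  73 169 201 231]
 [231 194 206 118  72  72  70  87 182 208 231]
 [233 208 194 181  99  72  86 141 199 215 233]
 [234 228 197 202 195 168 197 205 208 230 234]
 [234 234 229 206 193 189 197 205 227 233 234]
 [234 234 234 233 229 229 230 234 233 234 234]]
```

```bash
python3 - <<'E'
from h import *
import pickle;t,s=pickle.load(open('d0.pkl','rb'))
def cen(img,th0,th1,win,op):
    x0,y0,x1,y1=win;g=img.astype(int).mean(2);m=((g>th0)&(g<th1)).astype(np.uint8);w=np.zeros_like(m);w[y0:y1,x0:x1]=m[y0:y1,x0:x1]
    if op>1:w=cv2.morphologyEx(w,cv2.MORPH_OPEN,cv2.getStructuringElement(cv2.MORPH_ELLIPSE,(op,op)))
    c=max(cv2.findContours(w,0,1)[0],key=cv2.contourArea);M=cv2.moments(c);print(cv2.boundingRect(c),cv2.contourArea(c),cv2.minEnclosingCircle(c));return M['m10']/M['m00'],M['m01']/M['m00']
kt=cen(t['frame'],0,140,(344,190,372,214),1);ks=cen(s['frame'],0,80,(340,169,362,184),3)
print('key',kt,plane(t,*kt,.068),ks,plane(s,*ks,.066),tri(t,kt,s,ks))
ht=cen(t['frame'],90,175,(250,198,282,232),13)
print('head',ht,plane(t,*ht,.082))
a=np.deg2rad(8.6);R=np.array([[np.cos(a),-np.sin(a)],[np.sin(a),np.cos(a)]])
for nm,(x0,y0,x1,y1) in dict(stop=(244,194,292,240),start=(334,178,380,224)).items():
    m=(t['frame'].min(2)>140).astype(np.uint8);w=np.zeros_like(m);w[y0:y1,x0:x1]=m[y0:y1,x0:x1]
    c=max(cv2.findContours(w,0,1)[0],key=cv2.contourArea)
    P=np.array([plane(t,*p[0],.052)[:2] for p in c])@R
    lo,hi=P.min(0),P.max(0); print(nm,lo,hi,'centre',R@np.array([lo[0]+.039,(lo[1]+hi[1])/2]))
# wings top view
g=t['frame'].astype(int).mean(2)
for p in [(.5,.17)]: pass
for nm,ax in dict(stop=plane(t,*ht,.082)[:2]).items():
    for sgn in(-1,1):
        p=ax+R@np.array([sgn*.032,0]);print('expected wing px',proj(t,[*p,.089]),proj(s,[*p,.089]))
    print('head top px side',proj(s,[*ax,.098]),'rim',[proj(s,[ax[0]+.025*np.cos(q),ax[1]+.025*np.sin(q),.078]) for q in np.arange(0,6.28,1.57)])
hs=cen(s['frame'],60,160,(318,230,368,262),13);print(hs,tri(t,ht,s,hs))
E
```

```text
(352, 196, 10, 10) 63.5 ((356.4230651855469, 200.57691955566406), 4.841062545776367)
(347, 171, 11, 10) 66.0 ((352.0, 176.0), 5.385264873504639)
key (356.47506561679785, 200.5249343832021) [ 0.57224615 -0.05217275  0.068     ] (352.2449494949495, 175.54545454545453) [ 0.57332412 -0.05105274  0.066     ] (array([ 0.57297671, -0.05237182,  0.06498084]), np.float64(0.0012653346890217547))
(254, 204, 22, 24) 358.5 ((265.2325439453125, 215.53488159179688), 11.600653648376465)
head (264.7136215713621, 215.92747559274756) [0.53930098 0.16110866 0.082     ]
stop [0.51865982 0.03994319] [0.61292413 0.11903345] centre [0.53950339 0.16198444]
start [ 0.5190481 -0.176938 ] [ 0.61527541 -0.09757295] centre [ 0.57229817 -0.05226431]
expected wing px (np.float64(266.4786104475052), np.float64(229.84253483440972)) (np.float64(357.703596030711), np.float64(244.2388579024445))
expected wing px (np.float64(262.11855263409416), np.float64(202.08986844883964)) (np.float64(322.17496918491975), np.float64(239.5151878016382))
head top px side (np.float64(340.0036549106555), np.float64(238.4981985561272)) rim [(np.float64(326.450233638252), np.float64(242.54452946212)), (np.float64(335.5781663643822), np.float64(256.19929711679475)), (np.float64(353.04422831753914), np.float64(249.33482369674107)), (np.float64(343.55216705744226), np.float64(236.07984521916632))]
(325, 233, 29, 23) 434.0 ((339.0, 243.5), 14.430970191955566)
(338.35906298003067, 243.4673579109063) (array([0.54056088, 0.1611236 , 0.08402543]), np.float64(0.0025826341772852697))
```

Call:
apply_moves:
  moves:
    - {"grip": 0, "az": -0.108}
    - {"grip": 0, "az": -0.108}
    - {"grip": 0, "az": -0.108}
    - {"grip": 0, "az": -0.108}
    - {"grip": 0, "az": -0.108}
  newtons: 40

```text
$.moves[0]: bad value
```

```bash
cat > st.py <<'E'
from h import *
import sys
s=bot.sense();np.set_printoptions(precision=4,suppress=True)
p,R=s['eef_pos'],s['ee_rot']
print('t',round(s['time'],2),'p',p,'yaw_y',np.degrees(np.arctan2(R[1,1],R[0,1])),'tilt',R[2],'F',s['force'],'op',round(s['opening'],3),'q',s['qpos'])
a=np.deg2rad(8.6);B=np.array([[np.cos(a),-np.sin(a)],[np.sin(a),np.cos(a)]])
for n,c in dict(stop=(.540,.1615),start=(.5725,-.052)).items(): print(n,'in box',B.T@(p[:2]-c))
if len(sys.argv)>1:
    # target: box name dx dy z
    c=dict(stop=(.540,.1615),start=(.5725,-.052))[sys.argv[1]]
    dx,dy,z=map(float,sys.argv[2:5]);g=np.r_[c+B@[dx,dy],z];print('goal',g,'tool shift',R.T@(g-p))
E
python3 st.py stop 0 0 0.16
```

```text
t 0.2 p [0.2379 0.5775 0.2305] yaw_y 67.60754887462689 tilt [ 0.0002 -0.0013 -1.    ] F [ 0.3923 -0.4971  0.2089] op 1.001 q [ 1.061   0.0531  1.6138  0.      1.476  -0.119 ]
stop in box [-0.2365  0.4565]
start in box [-0.2367  0.6725]
goal [0.54   0.1615 0.16  ] tool shift [-0.4378 -0.2695  0.0708]
```

Call:
apply_moves:
  moves:
    - {"grip": 0.0, "x": 0.0, "y": 0.0, "z": 0.0, "ax": 0.0, "ay": 0.0, "az": -0.108}
    - {"grip": 0.0, "x": 0.0, "y": 0.0, "z": 0.0, "ax": 0.0, "ay": 0.0, "az": -0.108}
    - {"grip": 0.0, "x": 0.0, "y": 0.0, "z": 0.0, "ax": 0.0, "ay": 0.0, "az": -0.108}
    - {"grip": 0.0, "x": 0.0, "y": 0.0, "z": 0.0, "ax": 0.0, "ay": 0.0, "az": -0.108}
    - {"grip": 0.0, "x": 0.0, "y": 0.0, "z": 0.0, "ax": 0.0, "ay": 0.0, "az": -0.108}
  newtons: 40

```text
time: 0.7
eef_pos: [0.238, 0.5777, 0.2309]
ee_rot: [[-0.988, -0.153, -0.0], [-0.153, 0.988, -0.001], [0.0, -0.001, -1.0]]
force: [0.5, -0.3, 0.6]
opening: 0.142
```

```bash
python3 st.py stop 0 0 0.16
```

```text
t 0.7 p [0.238  0.5777 0.2309] yaw_y 98.80455597914975 tilt [ 0.0004 -0.0005 -1.    ] F [ 0.4741 -0.2587  0.5757] op 0.142 q [ 1.061   0.0529  1.6133  0.      1.476  -0.6635]
stop in box [-0.2364  0.4567]
start in box [-0.2366  0.6726]
goal [0.54   0.1615 0.16  ] tool shift [-0.2348 -0.4575  0.071 ]
```

Call:
apply_moves:
  moves:
    - {"grip": 0.0, "x": -0.021, "y": -0.041, "z": 0.0, "ax": 0.0, "ay": 0.0, "az": 0.0}
    - {"grip": 0.0, "x": -0.021, "y": -0.041, "z": 0.0, "ax": 0.0, "ay": 0.0, "az": 0.0}
    - {"grip": 0.0, "x": -0.021, "y": -0.041, "z": 0.0, "ax": 0.0, "ay": 0.0, "az": 0.0}
    - {"grip": 0.0, "x": -0.021, "y": -0.041, "z": 0.0, "ax": 0.0, "ay": 0.0, "az": 0.0}
    - {"grip": 0.0, "x": -0.021, "y": -0.041, "z": 0.0, "ax": 0.0, "ay": 0.0, "az": 0.0}

```text
time: 1.2
eef_pos: [0.373, 0.3891, 0.2311]
ee_rot: [[-0.989, -0.149, 0.0], [-0.149, 0.989, -0.0], [-0.0, -0.0, -1.0]]
force: [0.2, 0.0, -0.2]
opening: -0.003
```

Call:
apply_moves:
  moves:
    - {"grip": 0.0, "x": -0.021, "y": -0.041, "z": 0.0, "ax": 0.0, "ay": 0.0, "az": 0.0}
    - {"grip": 0.0, "x": -0.021, "y": -0.041, "z": 0.0, "ax": 0.0, "ay": 0.0, "az": 0.0}
    - {"grip": 0.0, "x": -0.021, "y": -0.041, "z": 0.0, "ax": 0.0, "ay": 0.0, "az": 0.0}
    - {"grip": 0.0, "x": -0.021, "y": -0.041, "z": 0.0, "ax": 0.0, "ay": 0.0, "az": 0.0}
    - {"grip": 0.0, "x": -0.021, "y": -0.041, "z": 0.0, "ax": 0.0, "ay": 0.0, "az": 0.0}

```text
time: 1.7
eef_pos: [0.5074, 0.2019, 0.2312]
ee_rot: [[-0.989, -0.149, 0.0], [-0.149, 0.989, 0.0], [-0.0, 0.0, -1.0]]
force: [1.1, 0.3, 0.6]
opening: 0.001
```

```bash
python3 st.py stop 0 0 0.12
```

```text
t 1.7 p [0.5074 0.2019 0.2312] yaw_y 98.54211044850412 tilt [-0.0001  0.0001 -1.    ] F [1.0722 0.3051 0.6235] op 0.001 q [ 0.2423 -0.1364  1.7965  0.0001  1.4814 -1.4775]
stop in box [-0.0262  0.0448]
start in box [-0.0264  0.2608]
goal [0.54   0.1615 0.12  ] tool shift [-0.0262 -0.0448  0.1112]
```

Call:
apply_moves:
  moves:
    - {"grip": 0.0, "x": -0.013, "y": -0.023, "z": 0.02, "ax": 0.0, "ay": 0.0, "az": 0.0}
    - {"grip": 0.0, "x": -0.012, "y": -0.023, "z": 0.03, "ax": 0.0, "ay": 0.0, "az": 0.0}
    - {"grip": 0.0, "x": 0.0, "y": 0.0, "z": 0.04, "ax": 0.0, "ay": 0.0, "az": 0.0}
    - {"grip": 0.0, "x": 0.0, "y": 0.0, "z": 0.021, "ax": 0.0, "ay": 0.0, "az": 0.0}
    - {"grip": 0.0, "x": 0.0, "y": 0.0, "z": 0.0, "ax": 0.0, "ay": 0.0, "az": 0.0}

```text
time: 2.2
eef_pos: [0.5351, 0.161, 0.1155]
ee_rot: [[-0.989, -0.148, -0.009], [-0.148, 0.989, -0.001], [0.009, -0.0, -1.0]]
force: [-0.4, -0.2, 0.0]
opening: 0.001
```

```bash
python3 st.py stop 0 0 0.0875; python3 - <<'E'
from h import *
t=eyes.snapshot('top');s=eyes.snapshot('side')
crop(t,190,145,440,255,3,'pics/t2.png');crop(s,240,100,440,300,3,'pics/s2.png')
E
```

```text
t 2.2 p [0.5351 0.161  0.1155] yaw_y 98.51186899184609 tilt [ 0.0089 -0.0001 -1.    ] F [-0.3689 -0.1883  0.0407] op 0.001 q [ 0.1591  0.002   1.8646  0.      1.2838 -1.5603]
stop in box [-0.0049  0.0002]
start in box [-0.0051  0.2162]
goal [0.54   0.1615 0.0875] tool shift [-0.0051 -0.0002  0.028 ]
```

View pics/s2.png

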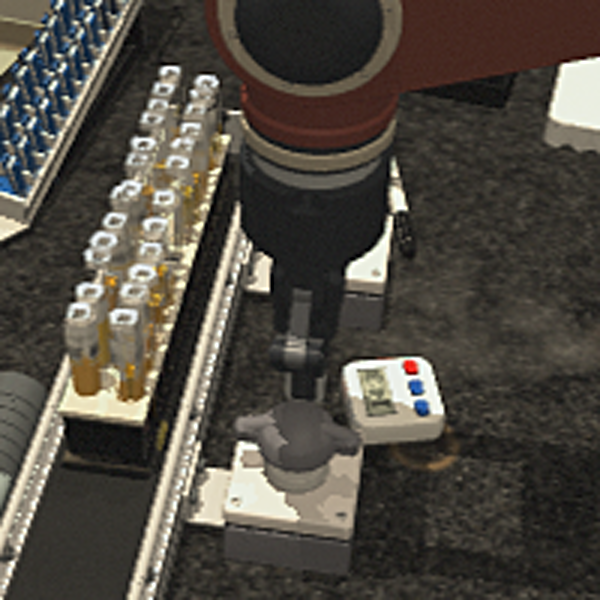

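View pics/t2.png

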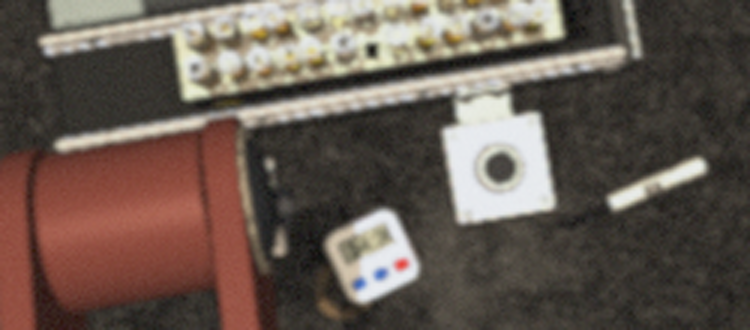

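```bash
python3 st.py stop 0 0 0.101
```

```text
t 2.3 p [0.5383 0.1619 0.1206] yaw_y 98.55052637367751 tilt [ 0.0003  0.     -1.    ] F [ 0.4063 -0.2085  0.3547] op -0.005 q [ 0.1598 -0.0016  1.8592  0.      1.2842 -1.5603]
stop in box [-0.0016  0.0006]
start in box [-0.0019  0.2166]
goal [0.54   0.1615 0.101 ] tool shift [-0.0017 -0.0006  0.0196]
```

Call:
apply_moves:
  moves:
    - {"grip": 0.0, "x": -0.0015, "y": -0.0005, "z": 0.01, "ax": 0.0, "ay": 0.0, "az": 0.0}
    - {"grip": 0.0, "x": 0.0, "y": 0.0, "z": 0.01, "ax": 0.0, "ay": 0.0, "az": 0.0}
    - {"grip": 0.0, "x": 0.0, "y": 0.0, "z": 0.003, "ax": 0.0, "ay": 0.0, "az": 0.0}
    - {"grip": 0.0, "x": 0.0, "y": 0.0, "z": 0.002, "ax": 0.0, "ay": 0.0, "az": 0.0}
    - {"grip": 0.0, "x": 0.0, "y": 0.0, "z": 0.0, "ax": 0.0, "ay": 0.0, "az": 0.0}

```text
time: 2.8
eef_pos: [0.5399, 0.1617, 0.0957]
ee_rot: [[-0.989, -0.149, 0.0], [-0.149, 0.989, 0.0], [-0.0, 0.0, -1.0]]
force: [-1.3, -0.4, 2.7]
opening: -0.001
```

Call:
apply_moves:
  moves:
    - {"grip": 0.0, "x": 0.0, "y": 0.0, "z": 0.002, "ax": 0.0, "ay": 0.0, "az": 0.0}
    - {"grip": 0.0, "x": 0.0, "y": 0.0, "z": 0.002, "ax": 0.0, "ay": 0.0, "az": 0.0}
    - {"grip": 0.0, "x": 0.0, "y": 0.0, "z": 0.0, "ax": 0.0, "ay": 0.0, "az": 0.0}

```text
time: 3.1
eef_pos: [0.54, 0.1617, 0.0917]
ee_rot: [[-0.989, -0.149, 0.001], [-0.149, 0.989, 0.0], [-0.001, 0.0, -1.0]]
force: [-0.4, -0.1, 3.5]
opening: -0.0
```

Call:
apply_moves:
  moves:
    - {"grip": 0.0, "x": 0.0, "y": 0.0, "z": 0.002, "ax": 0.0, "ay": 0.0, "az": 0.0}
    - {"grip": 0.0, "x": 0.0, "y": 0.0, "z": 0.002, "ax": 0.0, "ay": 0.0, "az": 0.0}
    - {"grip": 0.0, "x": 0.0, "y": 0.0, "z": 0.0, "ax": 0.0, "ay": 0.0, "az": 0.0}

```text
time: 3.4
eef_pos: [0.54, 0.1617, 0.0874]
ee_rot: [[-0.989, -0.149, 0.001], [-0.149, 0.989, 0.0], [-0.001, 0.0, -1.0]]
force: [-1.8, 0.2, 5.5]
opening: 0.004
```

Call:
apply_moves:
  moves:
    - {"grip": 0.0, "x": 0.0, "y": 0.0, "z": 0.001, "ax": 0.0, "ay": 0.0, "az": 0.0}
    - {"grip": 0.0, "x": 0.0, "y": 0.0, "z": 0.0, "ax": 0.0, "ay": 0.0, "az": 0.0}

```text
time: 3.6
eef_pos: [0.54, 0.1617, 0.0866]
ee_rot: [[-0.989, -0.149, 0.001], [-0.149, 0.989, 0.0], [-0.001, 0.0, -1.0]]
force: [-2.0, 1.1, 6.3]
opening: -0.002
```

Call:
apply_moves:
  moves:
    - {"grip": 0.0, "x": 0.0, "y": 0.0, "z": -0.01, "ax": 0.0, "ay": 0.0, "az": 0.0}
    - {"grip": 0.0, "x": 0.0, "y": 0.0, "z": -0.02, "ax": 0.0, "ay": 0.0, "az": 0.0}
    - {"grip": 0.0, "x": 0.0, "y": 0.0, "z": -0.01, "ax": 0.0, "ay": 0.0, "az": 0.0}
    - {"grip": 0.0, "x": 0.0, "y": 0.0, "z": 0.0, "ax": 0.0, "ay": 0.0, "az": 0.0}
    - {"grip": 0.0, "x": 0.0, "y": 0.0, "z": 0.0, "ax": 0.0, "ay": 0.0, "az": 0.0}

```text
time: 4.1
eef_pos: [0.5396, 0.1615, 0.1259]
ee_rot: [[-0.989, -0.149, -0.0], [-0.149, 0.989, -0.0], [0.0, -0.0, -1.0]]
force: [-0.6, 0.1, 0.7]
opening: -0.004
```

```bash
python3 - <<'E'
from h import *
s=eyes.snapshot('side')
crop(s,300,200,400,300,6,'pics/s3.png')
import pickle;t0,s0=pickle.load(open('d0.pkl','rb'));crop(s0,300,200,400,300,6,'pics/s3b.png')
b=cv2.hconcat([cv2.imread('pics/s3b.png'),cv2.imread('pics/s3.png')]);cv2.imwrite('pics/s3c.png',cv2.resize(b,(800,400)))
E
python3 st.py stop -0.039 -0.030 0.12
```

```text
t 4.15 p [0.5392 0.1614 0.1254] yaw_y 98.54892505215781 tilt [ 0.0013 -0.0001 -1.    ] F [ 0.1423  0.0167 -0.2958] op 0.003 q [ 0.1587 -0.0043  1.8533 -0.0001  1.2939 -1.5612]
stop in box [-0.0008  0.0001]
start in box [-0.001  0.216]
goal [0.5059 0.126  0.12  ] tool shift [ 0.0382 -0.0301  0.0054]
```

View pics/s3c.png

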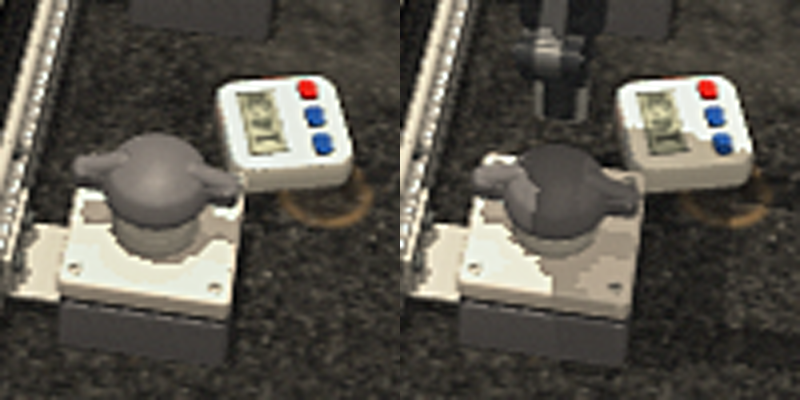

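Call:
apply_moves:
  moves:
    - {"grip": 0.0, "x": 0.015, "y": -0.012, "z": 0.0, "ax": 0.0, "ay": 0.0, "az": 0.0}
    - {"grip": 0.0, "x": 0.016, "y": -0.014, "z": 0.0, "ax": 0.0, "ay": 0.0, "az": 0.0}
    - {"grip": 0.0, "x": 0.008, "y": -0.008, "z": 0.01, "ax": 0.0, "ay": 0.0, "az": 0.0}
    - {"grip": 0.0, "x": 0.0, "y": 0.0, "z": 0.016, "ax": 0.0, "ay": 0.0, "az": 0.0}
    - {"grip": 0.0, "x": 0.0, "y": 0.0, "z": 0.0, "ax": 0.0, "ay": 0.0, "az": 0.0}

```text
time: 4.65
eef_pos: [0.5037, 0.1217, 0.0966]
ee_rot: [[-0.989, -0.148, -0.006], [-0.148, 0.989, -0.0], [0.006, 0.0, -1.0]]
force: [-0.0, 0.5, -0.5]
opening: -0.001
```

```bash
python3 st.py stop -0.039 -0.035 0.067
```

```text
t 4.65 p [0.5037 0.1217 0.0966] yaw_y 98.51438078195581 tilt [ 0.0061  0.0004 -1.    ] F [-0.008   0.5406 -0.4656] op -0.001 q [ 0.0933 -0.0751  1.9739  0.0001  1.249  -1.6262]
stop in box [-0.0418 -0.034 ]
start in box [-0.042  0.182]
goal [0.5067 0.1211 0.067 ] tool shift [-0.003  -0.001   0.0296]
```

Call:
apply_moves:
  moves:
    - {"grip": 0.0, "x": 0.0, "y": 0.0, "z": 0.012, "ax": 0.0, "ay": 0.0, "az": 0.0}
    - {"grip": 0.0, "x": 0.0, "y": 0.0, "z": 0.012, "ax": 0.0, "ay": 0.0, "az": 0.0}
    - {"grip": 0.0, "x": 0.0, "y": 0.0, "z": 0.006, "ax": 0.0, "ay": 0.0, "az": 0.0}
    - {"grip": 0.0, "x": 0.0, "y": 0.0, "z": 0.002, "ax": 0.0, "ay": 0.0, "az": 0.0}
    - {"grip": 0.0, "x": 0.0, "y": 0.0, "z": 0.0, "ax": 0.0, "ay": 0.0, "az": 0.0}

```text
time: 5.15
eef_pos: [0.5061, 0.1222, 0.0679]
ee_rot: [[-0.989, -0.149, -0.001], [-0.149, 0.989, -0.0], [0.001, 0.0, -1.0]]
force: [-0.5, 0.2, -0.5]
opening: -0.002
```

```bash
python3 st.py stop -0.039 -0.022 0.067;python3 - <<'E'
from h import *
s=eyes.snapshot('side')
crop(s,300,190,420,290,6,'pics/s4.png')
E
```

```text
t 5.15 p [0.5061 0.1222 0.0679] yaw_y 98.55852731872851 tilt [ 0.0008  0.     -1.    ] F [-0.5288  0.1679 -0.5497] op -0.002 q [ 0.094  -0.0336  1.9876 -0.      1.1884 -1.6262]
stop in box [-0.0394 -0.0338]
start in box [-0.0396  0.1822]
goal [0.5047 0.1339 0.067 ] tool shift [-0.0004  0.0118  0.0009]
```

View pics/s4.png

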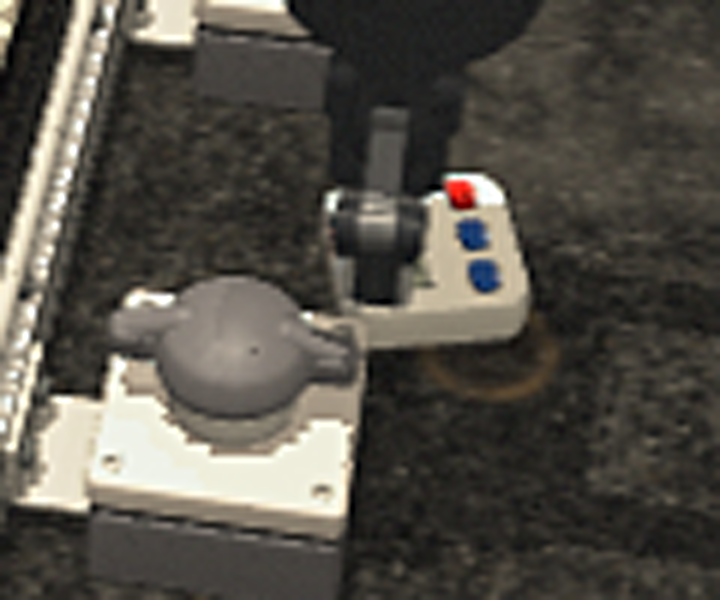

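Call:
apply_moves:
  moves:
    - {"grip": 0.0, "x": -0.001, "y": 0.004, "z": 0.0, "ax": 0.0, "ay": 0.0, "az": 0.0}
    - {"grip": 0.0, "x": 0.0, "y": 0.004, "z": 0.0, "ax": 0.0, "ay": 0.0, "az": 0.0}
    - {"grip": 0.0, "x": 0.0, "y": 0.003, "z": 0.0, "ax": 0.0, "ay": 0.0, "az": 0.0}
    - {"grip": 0.0, "x": 0.0, "y": 0.003, "z": 0.0, "ax": 0.0, "ay": 0.0, "az": 0.0}
    - {"grip": 0.0, "x": 0.0, "y": 0.0, "z": 0.0, "ax": 0.0, "ay": 0.0, "az": 0.0}

```text
time: 5.7
eef_pos: [0.5052, 0.1366, 0.0684]
ee_rot: [[-0.989, -0.149, 0.0], [-0.149, 0.989, 0.0], [-0.0, 0.0, -1.0]]
force: [-0.0, 0.5, 1.5]
opening: 0.002
```

Call:
apply_moves:
  moves:
    - {"grip": 0.0, "x": 0.0, "y": 0.002, "z": 0.0, "ax": 0.0, "ay": 0.0, "az": 0.0}
    - {"grip": 0.0, "x": 0.0, "y": 0.002, "z": 0.0, "ax": 0.0, "ay": 0.0, "az": 0.0}
    - {"grip": 0.0, "x": 0.0, "y": 0.002, "z": 0.0, "ax": 0.0, "ay": 0.0, "az": 0.0}
    - {"grip": 0.0, "x": 0.0, "y": 0.0, "z": 0.0, "ax": 0.0, "ay": 0.0, "az": 0.0}

```text
time: 6.1
eef_pos: [0.504, 0.1419, 0.0682]
ee_rot: [[-0.989, -0.149, -0.001], [-0.149, 0.989, -0.001], [0.001, -0.0, -1.0]]
force: [-1.2, -3.2, 1.6]
opening: -0.002
```

```bash
python3 st.py stop -0.04 0 0.067;python3 - <<'E'
from h import *
s=eyes.snapshot('side')
crop(s,300,190,420,290,6,'pics/s5.png')
E
```

```text
t 6.1 p [0.504  0.1419 0.0682] yaw_y 98.55646622114901 tilt [ 0.001  -0.0005 -1.    ] F [-1.1529 -3.2361  1.5569] op -0.002 q [ 0.1326 -0.0268  1.9804 -0.0006  1.189  -1.5873]
stop in box [-0.0386 -0.014 ]
start in box [-0.0388  0.202 ]
goal [0.5004 0.1555 0.067 ] tool shift [0.0015 0.014  0.0012]
```

View pics/s5.png

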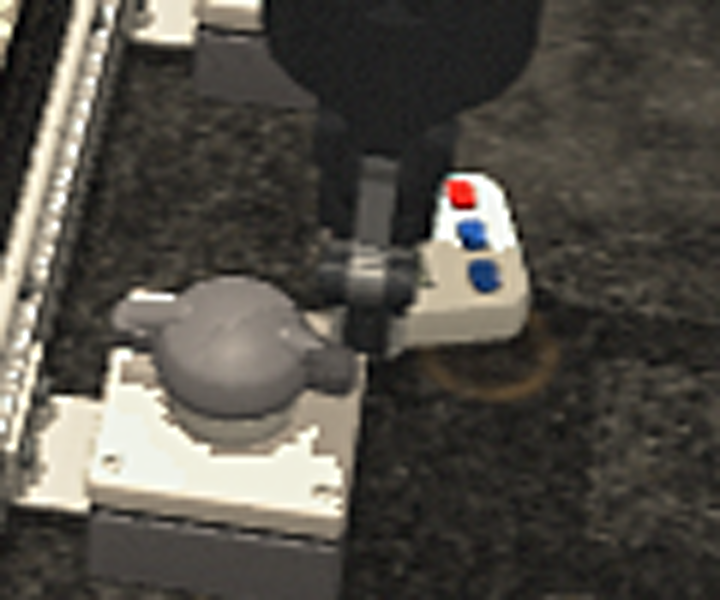

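Call:
apply_moves:
  moves:
    - {"grip": 0.0, "x": 0.0, "y": 0.002, "z": 0.0, "ax": 0.0, "ay": 0.0, "az": 0.0}
    - {"grip": 0.0, "x": 0.0, "y": 0.002, "z": 0.0, "ax": 0.0, "ay": 0.0, "az": 0.0}
    - {"grip": 0.0, "x": 0.0, "y": 0.002, "z": 0.0, "ax": 0.0, "ay": 0.0, "az": 0.0}
    - {"grip": 0.0, "x": 0.0, "y": 0.0, "z": 0.0, "ax": 0.0, "ay": 0.0, "az": 0.0}

```text
time: 6.55
eef_pos: [0.5032, 0.1483, 0.0681]
ee_rot: [[-0.989, -0.149, -0.0], [-0.149, 0.989, 0.0], [0.0, 0.0, -1.0]]
force: [-2.6, -4.4, 0.8]
opening: 0.0
```

Call:
apply_moves:
  moves:
    - {"grip": 0.0, "x": 0.0, "y": 0.002, "z": 0.0, "ax": 0.0, "ay": 0.0, "az": 0.0}
    - {"grip": 0.0, "x": 0.0, "y": 0.002, "z": 0.0, "ax": 0.0, "ay": 0.0, "az": 0.0}
    - {"grip": 0.0, "x": 0.0, "y": 0.001, "z": 0.0, "ax": 0.0, "ay": 0.0, "az": 0.0}
    - {"grip": 0.0, "x": 0.0, "y": 0.0, "z": 0.0, "ax": 0.0, "ay": 0.0, "az": 0.0}

```text
time: 6.95
eef_pos: [0.5031, 0.1533, 0.0686]
ee_rot: [[-0.989, -0.149, 0.001], [-0.149, 0.989, 0.0], [-0.001, 0.0, -1.0]]
force: [0.4, -4.5, 0.8]
opening: 0.004
```

```bash
python3 st.py stop -0.04 0 0.067;python3 - <<'E'
from h import *
s=eyes.snapshot('side')
crop(s,300,190,420,290,6,'pics/s6.png')
E
```

```text
t 6.95 p [0.5031 0.1533 0.0686] yaw_y 98.55650087198488 tilt [-0.001   0.0003 -1.    ] F [ 0.3739 -4.5214  0.758 ] op 0.004 q [ 0.1541 -0.0232  1.9761  0.0003  1.1877 -1.5662]
stop in box [-0.0378 -0.0026]
start in box [-0.038   0.2134]
goal [0.5004 0.1555 0.067 ] tool shift [0.0023 0.0026 0.0016]
```

View pics/s6.png

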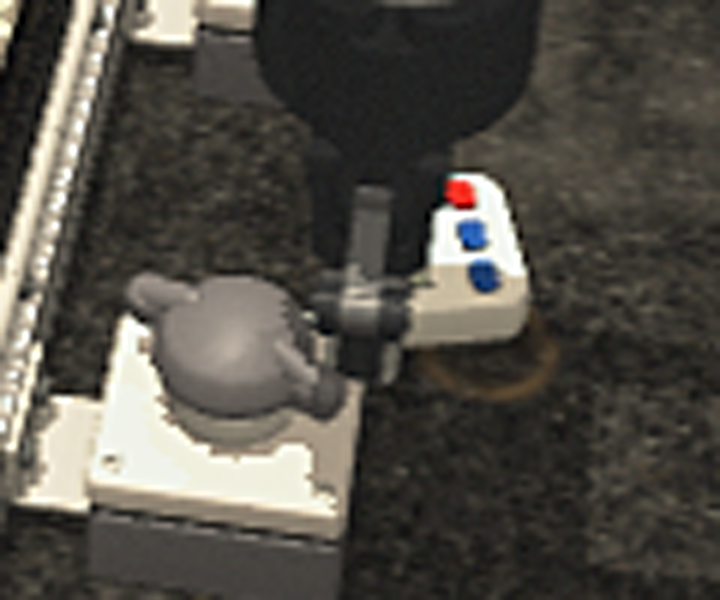

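Call:
apply_moves:
  moves:
    - {"grip": 0.0, "x": 0.0, "y": 0.002, "z": 0.0, "ax": 0.0, "ay": 0.0, "az": 0.0}
    - {"grip": 0.0, "x": 0.0, "y": 0.002, "z": 0.0, "ax": 0.0, "ay": 0.0, "az": 0.0}
    - {"grip": 0.0, "x": 0.0, "y": 0.001, "z": 0.0, "ax": 0.0, "ay": 0.0, "az": 0.0}
    - {"grip": 0.0, "x": 0.0, "y": 0.0, "z": 0.0, "ax": 0.0, "ay": 0.0, "az": 0.0}

```text
time: 7.4
eef_pos: [0.5022, 0.1581, 0.0687]
ee_rot: [[-0.989, -0.149, 0.001], [-0.149, 0.989, 0.0], [-0.001, -0.0, -1.0]]
force: [-0.4, -4.9, 3.2]
opening: -0.003
```

```bash
python3 st.py stop -0.04 0 0.067;python3 - <<'E'
from h import *
s=eyes.snapshot('side')
crop(s,300,190,420,290,6,'pics/s7.png')
E
```

```text
t 7.4 p [0.5022 0.1581 0.0687] yaw_y 98.5579135573392 tilt [-0.0007 -0.0001 -1.    ] F [-0.4245 -4.9459  3.2482] op -0.003 q [ 0.1635 -0.0216  1.9744 -0.0001  1.1881 -1.5566]
stop in box [-0.0379  0.0022]
start in box [-0.0381  0.2182]
goal [0.5004 0.1555 0.067 ] tool shift [ 0.0021 -0.0022  0.0017]
```

View pics/s7.png

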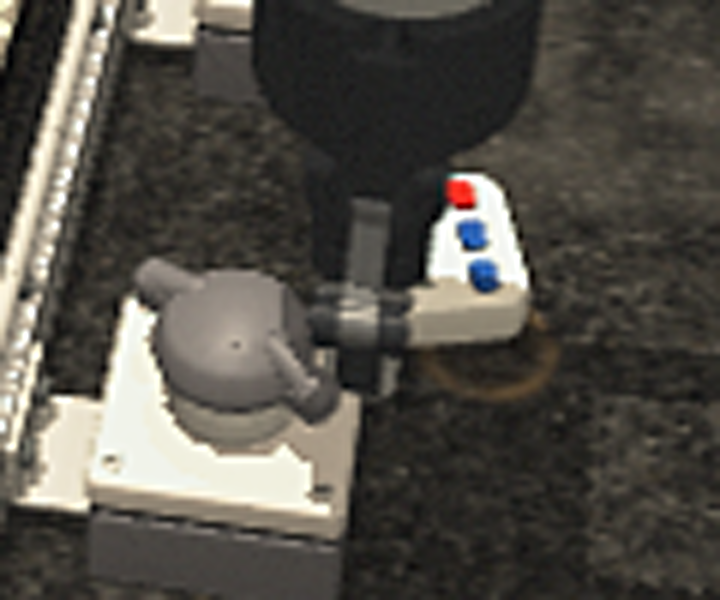

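Call:
apply_moves:
  moves:
    - {"grip": 0.0, "x": 0.0, "y": 0.002, "z": 0.0, "ax": 0.0, "ay": 0.0, "az": 0.0}
    - {"grip": 0.0, "x": 0.0, "y": 0.0015, "z": 0.0, "ax": 0.0, "ay": 0.0, "az": 0.0}
    - {"grip": 0.0, "x": 0.0, "y": 0.0, "z": 0.0, "ax": 0.0, "ay": 0.0, "az": 0.0}

```text
time: 7.75
eef_pos: [0.5013, 0.1615, 0.0682]
ee_rot: [[-0.989, -0.149, -0.0], [-0.149, 0.989, -0.0], [0.0, -0.0, -1.0]]
force: [-0.8, -4.3, 2.0]
opening: 0.003
```

```bash
python3 st.py stop -0.04 0 0.067;python3 - <<'E'
from h import *
s=eyes.snapshot('side')
crop(s,300,190,420,290,6,'pics/s8.png')
E
```

```text
t 7.75 p [0.5013 0.1615 0.0682] yaw_y 98.55828538259676 tilt [ 0.0002 -0.     -1.    ] F [-0.8481 -4.266   1.9679] op 0.003 q [ 0.1703 -0.02    1.9737 -0.      1.1881 -1.5498]
stop in box [-0.0383  0.0058]
start in box [-0.0385  0.2217]
goal [0.5004 0.1555 0.067 ] tool shift [ 0.0017 -0.0058  0.0012]
```

View pics/s8.png

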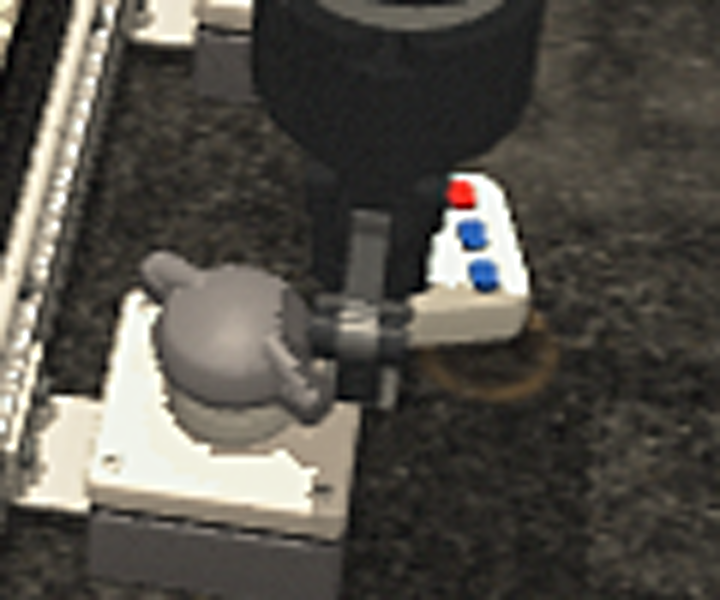

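Call:
apply_moves:
  moves:
    - {"grip": 0.0, "x": 0.0, "y": -0.005, "z": 0.0, "ax": 0.0, "ay": 0.0, "az": 0.0}
    - {"grip": 0.0, "x": 0.0, "y": -0.009, "z": 0.0, "ax": 0.0, "ay": 0.0, "az": 0.0}
    - {"grip": 0.0, "x": 0.0, "y": -0.012, "z": 0.0, "ax": 0.0, "ay": 0.0, "az": 0.0}
    - {"grip": 0.0, "x": 0.0, "y": -0.012, "z": 0.0, "ax": 0.0, "ay": 0.0, "az": 0.0}
    - {"grip": 0.0, "x": 0.0, "y": -0.002, "z": 0.0, "ax": 0.0, "ay": 0.0, "az": 0.0}

```text
time: 8.3
eef_pos: [0.5079, 0.1206, 0.0683]
ee_rot: [[-0.989, -0.147, 0.001], [-0.147, 0.989, 0.001], [-0.001, 0.001, -1.0]]
force: [-0.0, 0.7, 0.6]
opening: -0.001
```

```bash
python3 st.py stop -0.04 0 0.067;python3 - <<'E'
from h import *
s=eyes.snapshot('side')
import pickle;t0,s0=pickle.load(open('d0.pkl','rb'))
a=[cv2.resize(d['frame'][200:300,300:400,::-1],(400,400),interpolation=cv2.INTER_CUBIC) for d in (s0,s)]
cv2.imwrite('pics/s9.png',cv2.hconcat(a))
E
```

```text
t 8.3 p [0.5079 0.1206 0.0683] yaw_y 98.43109254798898 tilt [-0.001   0.0005 -1.    ] F [-0.0094  0.7144  0.5555] op -0.001 q [ 0.0903 -0.0321  1.9853  0.0006  1.1875 -1.6279]
stop in box [-0.0379 -0.0356]
start in box [-0.0381  0.1804]
goal [0.5004 0.1555 0.067 ] tool shift [0.0023 0.0356 0.0013]
```

View pics/s9.png

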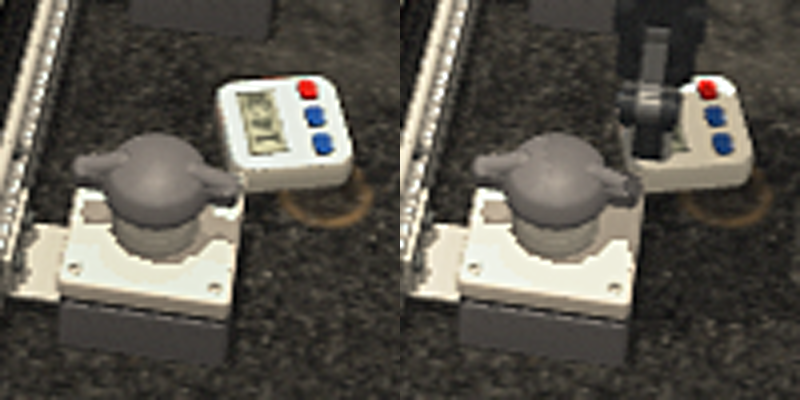

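The head is up and turned back: the dome top is at row 133 in both crops. Now to the start button.

Call:
apply_moves:
  moves:
    - {"grip": 0.0, "x": 0.0, "y": 0.0, "z": -0.02, "ax": 0.0, "ay": 0.0, "az": 0.0}
    - {"grip": 0.0, "x": 0.0, "y": 0.0, "z": -0.03, "ax": 0.0, "ay": 0.0, "az": 0.0}
    - {"grip": 0.0, "x": -0.01, "y": -0.04, "z": 0.0, "ax": 0.0, "ay": 0.0, "az": 0.0}
    - {"grip": 0.0, "x": -0.01, "y": -0.045, "z": 0.0, "ax": 0.0, "ay": 0.0, "az": 0.0}
    - {"grip": 0.0, "x": -0.01, "y": -0.045, "z": 0.0, "ax": 0.0, "ay": 0.0, "az": 0.0}

```text
time: 8.85
eef_pos: [0.5573, -0.0031, 0.119]
ee_rot: [[-0.989, -0.15, 0.002], [-0.15, 0.989, 0.001], [-0.002, 0.0, -1.0]]
force: [0.7, 0.1, 0.3]
opening: -0.001
```

Call:
apply_moves:
  moves:
    - {"grip": 0.0, "x": -0.008, "y": -0.035, "z": 0.0, "ax": 0.0, "ay": 0.0, "az": 0.0}
    - {"grip": 0.0, "x": 0.0, "y": -0.015, "z": 0.01, "ax": 0.0, "ay": 0.0, "az": 0.0}
    - {"grip": 0.0, "x": 0.0, "y": 0.0, "z": 0.015, "ax": 0.0, "ay": 0.0, "az": 0.0}
    - {"grip": 0.0, "x": 0.0, "y": 0.0, "z": 0.0, "ax": 0.0, "ay": 0.0, "az": 0.0}
    - {"grip": 0.0, "x": 0.0, "y": 0.0, "z": 0.0, "ax": 0.0, "ay": 0.0, "az": 0.0}

```text
time: 9.35
eef_pos: [0.5702, -0.0488, 0.0917]
ee_rot: [[-0.989, -0.15, -0.003], [-0.15, 0.989, 0.001], [0.003, 0.002, -1.0]]
force: [0.5, -0.4, 0.5]
opening: -0.006
```

```bash
python3 st.py start 0 0 0.071;python3 - <<'E'
from h import *
s=eyes.snapshot('side');crop(s,290,120,410,220,6,'pics/s10.png')
E
```

```text
t 9.35 p [ 0.5702 -0.0488  0.0917] yaw_y 98.63751550479058 tilt [ 0.0028  0.0017 -1.    ] F [ 0.4767 -0.4363  0.5309] op -0.006 q [-0.2156  0.058   1.8508  0.0006  1.236  -1.9374]
stop in box [-0.0015 -0.2124]
start in box [-0.0018  0.0035]
goal [ 0.5725 -0.052   0.071 ] tool shift [-0.0018 -0.0036  0.0206]
```

View pics/s10.png

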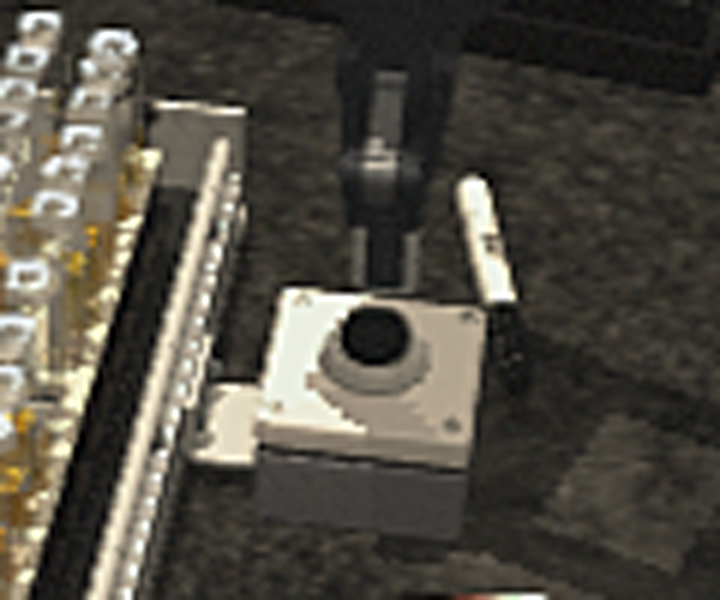

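Call:
apply_moves:
  moves:
    - {"grip": 0.0, "x": -0.002, "y": -0.003, "z": 0.01, "ax": 0.0, "ay": 0.0, "az": 0.0}
    - {"grip": 0.0, "x": 0.0, "y": 0.0, "z": 0.009, "ax": 0.0, "ay": 0.0, "az": 0.0}
    - {"grip": 0.0, "x": 0.0, "y": 0.0, "z": 0.003, "ax": 0.0, "ay": 0.0, "az": 0.0}
    - {"grip": 0.0, "x": 0.0, "y": 0.0, "z": 0.0, "ax": 0.0, "ay": 0.0, "az": 0.0}

```text
time: 9.8
eef_pos: [0.5733, -0.0529, 0.0701]
ee_rot: [[-0.989, -0.149, -0.002], [-0.149, 0.989, 0.0], [0.002, 0.001, -1.0]]
force: [-0.2, -0.1, -0.4]
opening: -0.0
```

Call:
apply_moves:
  moves:
    - {"grip": 0.0, "x": 0.0, "y": 0.0, "z": 0.002, "ax": 0.0, "ay": 0.0, "az": 0.0}
    - {"grip": 0.0, "x": 0.0, "y": 0.0, "z": 0.001, "ax": 0.0, "ay": 0.0, "az": 0.0}
    - {"grip": 0.0, "x": 0.0, "y": 0.0, "z": 0.0, "ax": 0.0, "ay": 0.0, "az": 0.0}

```text
time: 10.1
eef_pos: [0.5743, -0.0533, 0.0686]
ee_rot: [[-0.989, -0.149, 0.0], [-0.149, 0.989, -0.0], [-0.0, -0.0, -1.0]]
force: [-0.6, -0.5, -0.3]
opening: -0.001
```

```bash
python3 st.py start 0 0 0.063
```

```text
t 10.1 p [ 0.5743 -0.0533  0.0686] yaw_y 98.54375996784003 tilt [-0.0004 -0.0001 -1.    ] F [-0.6069 -0.5448 -0.26  ] op -0.001 q [-0.2215  0.0952  1.8542  0.      1.1918 -1.9414]
stop in box [ 0.0018 -0.2175]
start in box [ 0.0016 -0.0015]
goal [ 0.5725 -0.052   0.063 ] tool shift [0.0016 0.0015 0.0056]
```

Call:
apply_moves:
  moves:
    - {"grip": 0.0, "x": 0.001, "y": 0.001, "z": 0.001, "ax": 0.0, "ay": 0.0, "az": 0.0}
    - {"grip": 0.0, "x": 0.0, "y": 0.0, "z": 0.001, "ax": 0.0, "ay": 0.0, "az": 0.0}
    - {"grip": 0.0, "x": 0.0, "y": 0.0, "z": 0.0015, "ax": 0.0, "ay": 0.0, "az": 0.0}
    - {"grip": 0.0, "x": 0.0, "y": 0.0, "z": 0.0, "ax": 0.0, "ay": 0.0, "az": 0.0}

```text
time: 10.5
eef_pos: [0.5737, -0.0526, 0.0654]
ee_rot: [[-0.989, -0.149, 0.002], [-0.149, 0.989, -0.001], [-0.002, -0.001, -1.0]]
force: [2.2, -1.3, 2.4]
opening: 0.004
```

Call:
apply_moves:
  moves:
    - {"grip": 0.0, "x": 0.0, "y": 0.0, "z": 0.001, "ax": 0.0, "ay": 0.0, "az": 0.0}
    - {"grip": 0.0, "x": 0.0, "y": 0.0, "z": 0.001, "ax": 0.0, "ay": 0.0, "az": 0.0}
    - {"grip": 0.0, "x": 0.0, "y": 0.0, "z": 0.0, "ax": 0.0, "ay": 0.0, "az": 0.0}

```text
time: 10.8
eef_pos: [0.5737, -0.0526, 0.0635]
ee_rot: [[-0.989, -0.149, 0.002], [-0.149, 0.989, -0.001], [-0.001, -0.001, -1.0]]
force: [1.7, -2.2, 4.9]
opening: 0.004
```

Call:
apply_moves:
  moves:
    - {"grip": 0.0, "x": 0.0, "y": 0.0, "z": 0.0005, "ax": 0.0, "ay": 0.0, "az": 0.0}
    - {"grip": 0.0, "x": 0.0, "y": 0.0, "z": 0.0, "ax": 0.0, "ay": 0.0, "az": 0.0}

```text
time: 11.0
eef_pos: [0.5737, -0.0526, 0.0635]
ee_rot: [[-0.989, -0.149, 0.001], [-0.149, 0.989, -0.001], [-0.001, -0.001, -1.0]]
force: [0.4, -1.7, 7.4]
opening: -0.004
```

Call:
apply_moves:
  moves:
    - {"grip": 0.0, "x": 0.0, "y": 0.0, "z": 0.0007, "ax": 0.0, "ay": 0.0, "az": 0.0}
    - {"grip": 0.0, "x": 0.0, "y": 0.0, "z": 0.0, "ax": 0.0, "ay": 0.0, "az": 0.0}

```text
time: 11.2
eef_pos: [0.5737, -0.0526, 0.0635]
ee_rot: [[-0.989, -0.149, 0.001], [-0.149, 0.989, -0.001], [-0.001, -0.001, -1.0]]
force: [-3.5, -1.1, 11.7]
opening: -0.002
```

```bash
python3 - <<'E'
from h import *
print(bot.sense()['eef_pos'],bot.sense()['force'])
s=eyes.snapshot('side');crop(s,290,120,410,220,6,'pics/s11.png')
E
```

```text
[ 0.57374654 -0.05264469  0.06346678] [-3.52663117 -1.06623246 11.65743708]
```

View pics/s11.png

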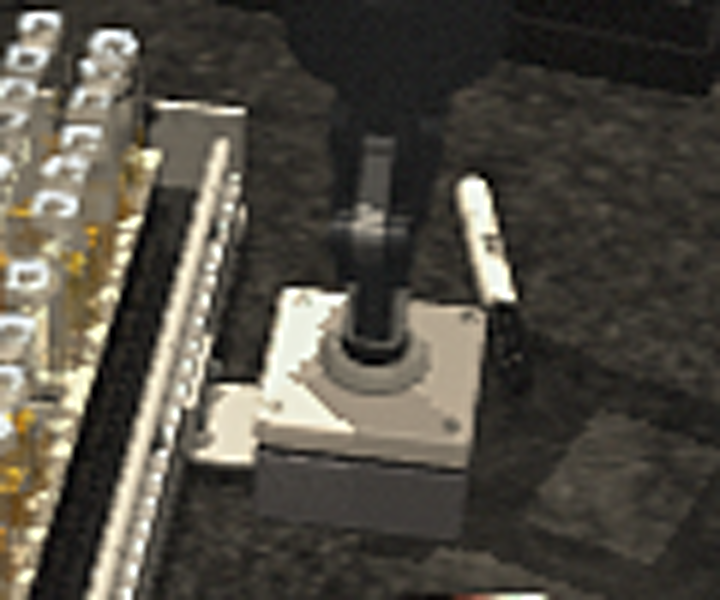

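The tip sits on the button and the height stays at 63.5 mm while the force climbs to 12 N, so the button is at its stop. Backing off.

Call:
apply_moves:
  moves:
    - {"grip": 0.0, "x": 0.0, "y": 0.0, "z": -0.01, "ax": 0.0, "ay": 0.0, "az": 0.0}
    - {"grip": 0.0, "x": 0.0, "y": 0.0, "z": -0.03, "ax": 0.0, "ay": 0.0, "az": 0.0}
    - {"grip": 0.0, "x": 0.0, "y": 0.0, "z": -0.04, "ax": 0.0, "ay": 0.0, "az": 0.0}
    - {"grip": 0.0, "x": 0.0, "y": 0.0, "z": -0.04, "ax": 0.0, "ay": 0.0, "az": 0.0}
    - {"grip": 0.0, "x": 0.0, "y": 0.0, "z": 0.0, "ax": 0.0, "ay": 0.0, "az": 0.0}

```text
time: 11.75
eef_pos: [0.5758, -0.0527, 0.1881]
ee_rot: [[-0.989, -0.149, 0.009], [-0.149, 0.989, -0.002], [-0.009, -0.003, -1.0]]
force: [0.7, 0.1, 1.2]
opening: -0.004
```

Call:
apply_moves:
  moves:
    - {"grip": 0.0, "x": 0.03, "y": 0.0, "z": 0.0, "ax": 0.0, "ay": 0.0, "az": 0.0}
    - {"grip": 0.0, "x": 0.04, "y": 0.0, "z": 0.0, "ax": 0.0, "ay": 0.0, "az": 0.0}
    - {"grip": 0.0, "x": 0.03, "y": 0.0, "z": 0.0, "ax": 0.0, "ay": 0.0, "az": 0.0}
    - {"grip": 0.0, "x": 0.0, "y": 0.0, "z": 0.0, "ax": 0.0, "ay": 0.0, "az": 0.0}
    - {"grip": 0.0, "x": 0.0, "y": 0.0, "z": 0.0, "ax": 0.0, "ay": 0.0, "az": 0.0}

```text
time: 12.25
eef_pos: [0.4732, -0.0669, 0.1805]
ee_rot: [[-0.989, -0.148, -0.001], [-0.148, 0.989, 0.001], [0.001, 0.001, -1.0]]
force: [-0.1, 0.4, -0.5]
opening: 0.001
```

```bash
python3 st.py; python3 - <<'E'
from h import *
s=eyes.snapshot('side');t=eyes.snapshot('top')
import pickle;t0,s0=pickle.load(open('d0.pkl','rb'))
a=[cv2.resize(d['frame'][140:340,260:400,::-1],(392,560),interpolation=cv2.INTER_CUBIC) for d in (s0,s)]
cv2.imwrite('pics/s12.png',cv2.hconcat(a))
a=[cv2.resize(d['frame'][120:260,190:440,::-1],(500,280),interpolation=cv2.INTER_CUBIC) for d in (t0,t)]
cv2.imwrite('pics/t12.png',cv2.vconcat(a))
E
```

```text
t 12.25 p [ 0.4732 -0.0669  0.1805] yaw_y 98.52118929737998 tilt [ 0.0013  0.0011 -1.    ] F [-0.1087  0.4338 -0.4544] op 0.001 q [-0.2966 -0.2738  1.9993  0.0005  1.4177 -2.0162]
stop in box [-0.1002 -0.2158]
start in box [-0.1004  0.0001]
```

View pics/s12.png

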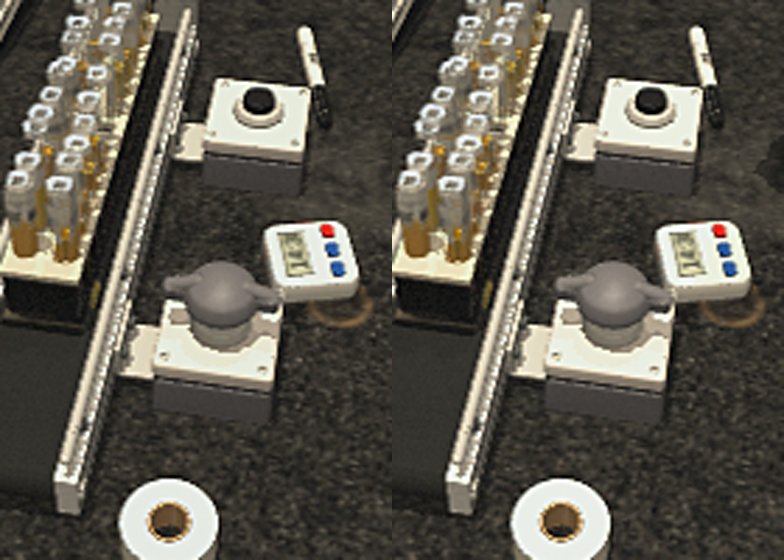

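View pics/t12.png

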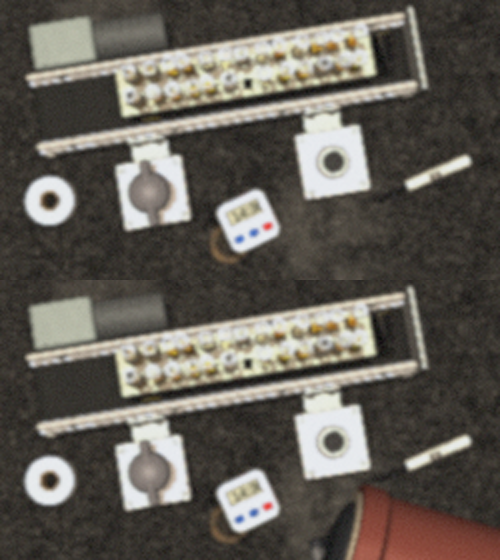

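Before and after match in both views: head up and untwisted, start button out, and nothing moved. Handing in.

```bash
python3 -c "
from rig import bot
print(bot.close_job())"
```

```text
the job is handed in; nothing more can be done
None
```

The stop check is done and handed in after about 12 s of robot time, using only the shut fingertips and the outside of one finger. The hand-in gave no verdict.

- **Stop button latched:** I pressed the mushroom head about 11 mm in with roughly 6 N. With the fingers lifted clear, the side camera showed it staying down.
- **Twist and release:** I pushed the near wing clockwise with about 5 N until the head came free. Friction on the finger slowed its rise. Once I backed the finger off, it was fully up and turned back, matching the first picture.
- **Start button:** I pressed it until its height stopped changing at 63.5 mm while the force rose to 12 N, so it was on its end stop. That height is 0.5 mm above the nominal 63 mm, which is within the 2 mm calibration error.
- **Last checks:** Both cameras, compared with the first pictures, show the head up and untwisted and the start button out. The rack, roll, timer and marker show no visible movement. The arm ended clear of everything, with only sensor noise on the force reading (under 1 N).

No check failed. I judged the button positions from pictures, TCP heights and forces, since the joint values cannot be read directly.

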